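Plug-gauge check of two PVC couplings

TASK

Check both white couplings on the level gauge pin, one at a time: slide each one squarely along the pin, without forcing it, until it is fully home against the collar or the pin's step stops it. Pull it off again and, before trying the other one, lay it down flat in the rectangular tray if it went fully home, or in the round pan if it was stopped. Leave the valve, flange, nozzle and the control box with its switch undisturbed.

Things in the scene. Friction and masses are not known exactly. Their poses are not given: they have to be found in the camera images.
- coupling_1: white PVC pipe coupling, an octagonal tube 70 mm long, 48 mm across the flats, open at both ends, lying on a flat. Origin at its centre (24 mm above what it rests on), x along the bore, both ends alike. Its bore is unknown until it is tried on the gauge: it either slides over the whole pin or stops at the pin's step. About 90 g.
- coupling_2: a second coupling with the same outside; all that is said of coupling_1 holds for it, and its result too is unknown until it is tried.
- gauge: fixed gauge stand: base plate 120 x 90 x 12 mm, upright post 60 mm wide and 120 mm tall at its centre, and a level steel gauge pin that points along the stand's own -x. Origin under the centre of the base.
- gauge_home (a point): on the pin's axis at the face of the 52 mm collar at its root, 95 mm above the counter; axes as gauge. Along -x from here the pin is 33 mm thick for 60 mm, bevels over 5.5 mm to a 22 mm pilot that ends 83 mm out, then tapers to 14 mm at its tip, 92 mm out. A coupling fully home has its centre 35 mm out; one stopped at the step about 96 mm.
- tray: fixed shallow rectangular aluminium tray, 160 (x) x 140 (y) x 30 mm, walls 3 mm, floor 3 mm thick; for couplings that fit. Origin under its centre.
- pan: fixed round dark steel pan, 160 mm diameter, 30 mm high, wall 4 mm, floor 3 mm thick; for couplings that do not fit. Origin under its centre.
- valve: brass ball valve lying on the counter, 108 mm long body along x, 44 mm wide, steel lever on top (to 68 mm high, reaching 78 mm from the origin along +x). Origin under its centre. Leave alone.
- flange: iron pipe flange, 110 mm diameter, 14 mm thick, hub up to 38 mm. Origin under its centre. Leave alone.
- nozzle: blue nylon spray nozzle lying on its side, 112 mm long along x, 36 mm high, grip reaching 72 mm along +y. Origin under its barrel. Leave alone.
- control_box: fixed grey control box 100 x 120 x 70 mm with a black rocker switch on top (to 83 mm). Origin under its centre. Leave alone.
- rocker (a joint): angle of the rocker switch, about -0.23 rad as it stands, +0.25 flipped. Leave it alone.
Mind the look-alikes: they are no part of the job. Leave any blue or pink look-alike of the pan alone.

How it is judged:
On the way, in this order (a step that is already met when the one before it is completed fails the run):
1. one of the couplings is tried: slid along the pin fully home or to the step that stops it (((x of coupling_2 in the frame of gauge_home between -0.041 and -0.025 m and y of coupling_2 in the frame of gauge_home between -0.006 and 0.006 m and z of coupling_2 in the frame of gauge_home between -0.006 and 0.006 m and angle between the x axis of coupling_2 and the x axis of gauge_home, either way round below 0.12 rad) or (x of coupling_1 in the frame of gauge_home between -0.104 and -0.085 m and y of coupling_1 in the frame of gauge_home between -0.006 and 0.006 m and z of coupling_1 in the frame of gauge_home between -0.006 and 0.006 m and angle between the x axis of coupling_1 and the x axis of gauge_home, either way round below 0.12 rad))), for 0.15 s.
2. with the first one laid in its tray or pan, the other coupling is tried the same way (((x of coupling_2 in the frame of gauge_home between -0.041 and -0.025 m and y of coupling_2 in the frame of gauge_home between -0.006 and 0.006 m and z of coupling_2 in the frame of gauge_home between -0.006 and 0.006 m and angle between the x axis of coupling_2 and the x axis of gauge_home, either way round below 0.12 rad and horizontal distance between coupling_1 and pan below 0.072 m and height (world z) of coupling_1 below 0.034 m) or (x of coupling_1 in the frame of gauge_home between -0.104 and -0.085 m and y of coupling_1 in the frame of gauge_home between -0.006 and 0.006 m and z of coupling_1 in the frame of gauge_home between -0.006 and 0.006 m and angle between the x axis of coupling_1 and the x axis of gauge_home, either way round below 0.12 rad and x of coupling_2 in the frame of tray between -0.075 and 0.075 m and y of coupling_2 in the frame of tray between -0.065 and 0.065 m and height (world z) of coupling_2 below 0.034 m))), for 0.15 s.
At the end, for the whole second after the job is handed in: The coupling that went fully home (within 6 mm of the collar) lies flat on the floor of the rectangular tray, the one that was stopped at the step lies flat on the floor of the round pan, both at rest (centres under 34 mm above the counter) (x of coupling_2 in the frame of tray between -0.075 and 0.075 m and y of coupling_2 in the frame of tray between -0.065 and 0.065 m and height (world z) of each of coupling_2, coupling_1 below 0.034 m and horizontal distance between coupling_1 and pan below 0.072 m and linear speed of each of coupling_2, coupling_1 below 0.02 m/s); the robot touches nothing.
It fails at once if the valve, flange or nozzle is shifted by more than 20 mm (distance of any of valve, flange, nozzle from where it was at the start of the episode above 0.02 m).
It fails at once if the rocker switch is moved (value of joint rocker above -0.1 rad).
It fails at once if a coupling is forced against the gauge (over 60 N) (contact force between any of coupling_2, coupling_1 and gauge above 60 N).
It also fails if it takes over 72 s, if anything falls off the work surface, if the arm or the gripper's body presses on something with over 40 N, if the wrist force passes 120 N, or if a joint passes its speed limit or range.

ROBOT

A 6-joint arm with a two-finger parallel gripper is mounted at the origin on the work surface. World frame = base frame: x ahead of the robot, y to its left, z up, the work surface at z = 0. Lengths are in m, angles in rad, forces in N, time in s.
With the tool pointing down it reaches from about 0.25 to 0.8 m from the base axis. Payload 3.9 kg.
Tool frame: the origin (TCP) lies on the front face of the gripper's body, between the roots of the fingers; the fingertips stand r.tcp_to_tips ahead of it and the grasp point (between the pads) lies 54 mm ahead of it (r.tcp_to_tips is the distance from the TCP to the fingertips, in m); x points along the fingers, y is the direction in which the jaws open and shut, and the axes are right-handed (so a half turn about x gives the same grasp; the last joint's range is limited). The gripper opens to 85 mm and grips with 20 to 120 N. Pads are 22 mm wide; open, the fingers measure 114 mm over their backs; the gripper's body (76 mm by 85 mm) begins 54 mm behind the grasp point. The pads swing forward as they close: fully open they stand 13 mm farther back than shut.
Start: joints at [1.178, 0.26, -0.138, 1.173, 0, 1.571], TCP at [0.201, 0.485, 0.304] pointing down, gripper open.
Joint ranges: [-2.78, 2.78], [-0.83, 1.72], [-1.28, 1.37], [-1.9, 2.12], [-1.57, 1.48], [-3.14, 3.14]. Speed limits (rad/s): [2.57, 2.57, 3.14, 3.14, 3.14, 3.14].

INTERFACE

Orientations are given as a rotation vector (axis times angle).
In Python, from station import r, eyes, cut_out gives the robot as it stands. The module is installed in compiled form; this text tells all that it offers.
- The arm moves only by the tool apply_moves, never from a script. Its arguments are lists of equal length, an entry for each row: "rotation": the turn, a rotation vector about the tool's x, y, z in rad, a list of three; "delta_pos": the shift along the tool's x, y, z in m, a list of three; "jaw": the opening in per cent of the stroke, from 0 (shut) to 100 (fully open). In form: {"rotation": [[ax, ay, az], ...], "delta_pos": [[tx, ty, tz], ...], "jaw": [jaw, ...]}. A call has 1 to 12 rows; each row is the pose to reach, as a shift and turn from the pose commanded when the call began, along the tool's axes at that moment; what a row does not reach only later rows make up. A row lasts 1/8 s, in which the tool goes at most 62.5 mm and 10.7 degrees, less where a joint would pass 70% of its speed; a pose out of reach is approached as far as the arm can. A call with a gripper value outside its range is refused whole. The fingers move at their own pace and stop on an object; "squeeze" is the grip in N (left out, the last holds). Time passes only in rows, so rows that repeat a pose let the fingers close. It gives the time, the measured TCP pose, the force and the opening at its end, in the units of the state.
- r.sense(): the state, without advancing time (a new reading comes with each control period).
- eyes.get_image(name): name is "scene" or "top" or "wrist"; returns (picture, depth): 480x640x3 uint8, red, green, blue; 480x640 float32, m along the optical axis (not along the pixel's ray), 0 where there is no reading.
- eyes.get_calibration(name): a dict with "fx", "fy", "cx", "cy" (pixels), "view" (4x4, takes a point from world to camera coordinates). Camera axes: x right, y down, z forward; pixel columns grow to the right and rows downward; lengths in m; the calibration is good to about 2 mm. The wrist camera is an equidistant fisheye: a pixel r from the principal point sees the ray r / f radians off the axis. A picture is of the moment at which its call begins: read the wrist's pose just before it. get_calibration takes no time and is no camera call; for the wrist camera it gives the pose at the moment of the call.
- r.job_done(): hands the job in, once; it reports no verdict.
Trained networks look in the newest picture that a camera, given by its name, has taken for a name from the list of things; names that differ only in an ending like _2 or _b are one class to them, and where a whole thing is asked for, a point or a joint stands for the part that bears it (a point fixed in the world has none). Each returns a list of dicts, best first, with "p" (0 to 1); they miss things now and then, are a little off and sometimes report something else, mostly with a low value. They report only what shows in the picture. A call takes as long as a camera call. They do not tell look-alikes from the thing itself.
- cut_out(name, camera): "pixels" (480x640 bool, what is visible of it) and "location" ([column, row] in pixels, amid what is visible of it).
The state is a dict: "t": time; "joints": joint angles; "dq": joint speeds; "tau": joint torques, N m; "position": TCP position; "tool_rot": TCP orientation; "force": force on the tool from outside, world axes, zero at the start; "moment": the same for the moment, N m; "width": opening from 0.0 (shut) to 1.0 (fully open).
Only numpy, scipy, OpenCV 4.12 (cv2) and the standard library are available. Lean on these libraries where they do the work, as an engineer would, in place of code of your own. Each camera call takes 0.05 s, during which the arm holds its last target.

## Working session

There is one attempt and no reset: what is moved stays moved. The work goes in short steps, Python scripts to look and compute and a tool call to move; the robot and the scene stay as the last step left them, time stands still between calls to the robot, and variables do not carry over. Pictures are saved under pics/ and viewed, and the job is handed in when it is done.

Besides the shell and the picture viewer there is one more tool, called in YAML: its name, and indented under it one key for each argument. apply_moves: Moves the arm, as the interface text tells. Its arguments: {"type":"object","properties":{"rotation":{"type":"array"},"delta_pos":{"type":"array"},"jaw":{"type":"array"},"squeeze":{"type":"number"}},"required":["rotation","delta_pos","jaw"]}

```bash
mkdir -p pics; ls; python3 - <<'E'
from station import r, eyes, cut_out
import cv2,json
s=r.sense();print({k:s[k] for k in s}); print(r.tcp_to_tips)
for n in ["scene","top","wrist"]:
    im,d=eyes.get_image(n); cv2.imwrite(f"pics/{n}0.png",im[:,:,::-1]); c=eyes.get_calibration(n); print(n,c)
    import numpy as np; np.save(f"{n}0.npy",d)
E
```

```text
pics
{'t': 0.0, 'joints': array([ 1.17801795e+00,  2.60655254e-01, -1.39375117e-01,  1.17269063e+00,
       -1.31243629e-06,  1.57079285e+00]), 'dq': array([-0.00039803, -0.00195467, -0.00022525,  0.0012528 ,  0.00193921,
       -0.00041254]), 'tau': array([ 2.06794626e-03, -4.05684435e+01,  2.53919291e+01,  1.89030723e-02,
        2.89539666e-04, -1.17214270e-05]), 'position': array([0.20074086, 0.4845218 , 0.30307756]), 'tool_rot': array([ 0.30665076,  1.54912037, -0.30963214]), 'force': array([ 0.38778892, -0.17389931, -0.29644594]), 'moment': array([-0.03050672, -0.01966606, -0.01601613]), 'width': 0.9999634667236499}
0.0726
scene {'fx': 479.43524501487275, 'fy': 479.43524501487275, 'cx': 324.0555082055207, 'cy': 233.2157292988222, 'view': array([[ 0.01607666,  0.99982797, -0.00925061, -0.06825713],
       [ 0.61702539, -0.01720063, -0.78675524, -0.26260859],
       [-0.78677901,  0.00694054, -0.61719577,  1.76927975],
       [ 0.        ,  0.        ,  0.        ,  1.        ]])}
top {'fx': 580.7226962658688, 'fy': 580.7226962658688, 'cx': 327.6129136006201, 'cy': 237.6129678719162, 'view': array([[-0.01982103, -0.9995613 , -0.02200759,  0.09862184],
       [-0.99350031,  0.02215911, -0.11165176,  0.53970677],
       [ 0.11209045,  0.0196515 , -0.99350367,  1.51539076],
       [ 0.        ,  0.        ,  0.        ,  1.        ]])}
wrist {'fx': 371.64829954431775, 'fy': 371.64829954431775, 'cx': 317.54245512798104, 'cy': 243.213104845054, 'view': array([[ 0.38245711,  0.9239689 , -0.00283357, -0.52478853],
       [ 0.87947619, -0.36309665,  0.30770515, -0.04121292],
       [ 0.28328113, -0.12017608, -0.95147754,  0.38137091],
       [ 0.        ,  0.        ,  0.        ,  1.        ]])}
```

View pics/scene0.png

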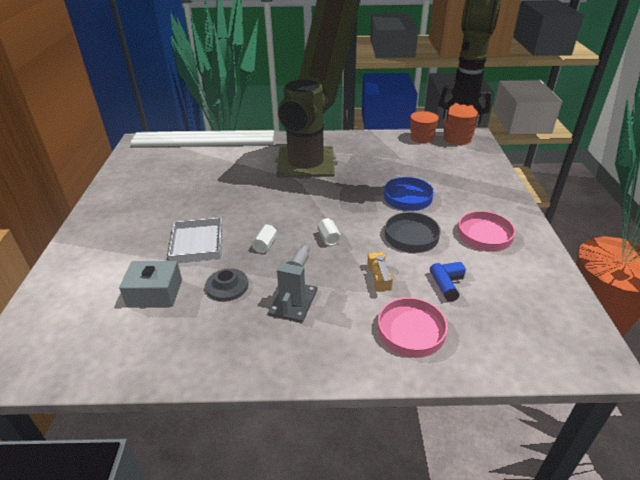

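View pics/top0.png

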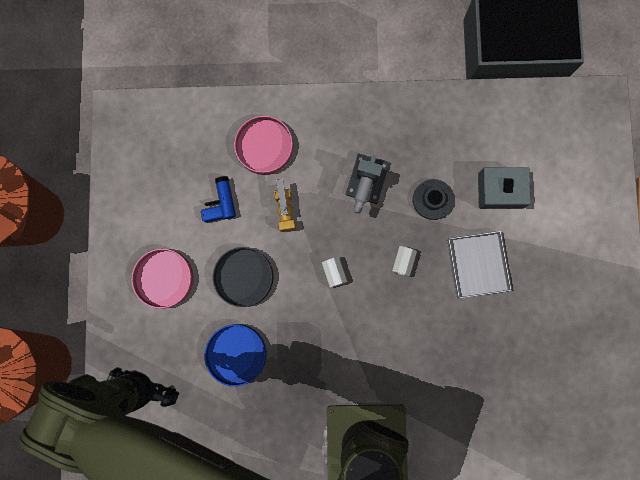

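View pics/wrist0.png

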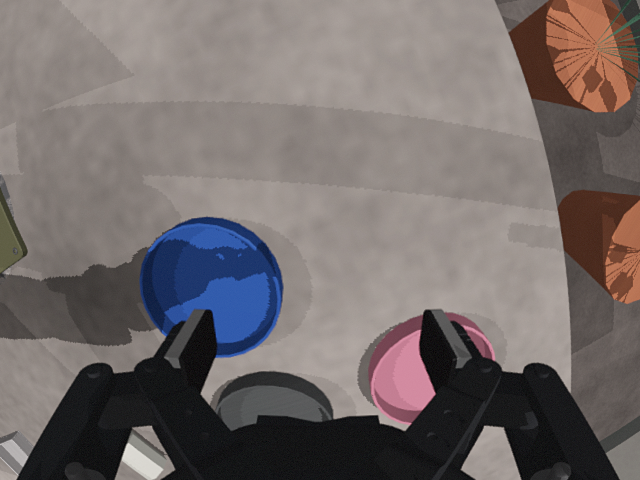

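The scene view shows white couplings at (264,239) and (329,232). The gauge is at (293,288) with its pin towards the robot, the tray at (195,239), and the dark pan at (412,232). Look-alikes are the blue pan at (408,193) and the pink pans at (486,230) and (412,326). Next I'll measure these.

```bash
cat > h.py <<'E'
import numpy as np, cv2
from scipy.spatial.transform import Rotation as R
def world(c,u,v,d):
    p=np.stack([(u-c['cx'])/c['fx']*d,(v-c['cy'])/c['fy']*d,d],-1)
    V=c['view']; return (p-V[:3,3])@V[:3,:3]
def ray(c,u,v,fish=False):
    x=(np.asarray(u,float)-c['cx'])/c['fx'];y=(np.asarray(v,float)-c['cy'])/c['fy']
    if fish:
        t=np.hypot(x,y);k=np.where(t>1e-9,np.sin(t)/np.maximum(t,1e-9),1);d=np.stack([x*k,y*k,np.cos(t)],-1)
    else: d=np.stack([x,y,np.ones_like(x)],-1)
    V=c['view'];return -V[:3,:3].T@V[:3,3], d@V[:3,:3]
def atz(c,u,v,z,fish=False):
    o,d=ray(c,u,v,fish); return o+d*((z-o[2])/d[...,2])[...,None]
E
python3 - <<'E'
from h import *
from station import r, eyes, cut_out
for cam in ["top","scene"]:
    im,d=eyes.get_image(cam); c=eyes.get_calibration(cam)
    for n in ["coupling_1","gauge","tray","pan","valve","flange","nozzle","control_box"]:
        for o in cut_out(n,cam):
            m=o['pixels']; v,u=np.nonzero(m&(d>0)); P=world(c,u,v,d[v,u])
            zt=np.percentile(P[:,2],98)
            P2=P[P[:,2]>0.012] if n in("coupling_1","gauge") else P
            q=P2[:,:2]; mn=(q.min(0)+q.max(0))/2; rect=cv2.minAreaRect((q*1000).astype(np.float32))
            print(cam,n,round(o['p'],2),np.round(o['location']),m.sum(),'ztop',round(zt,3),'mid',mn.round(3),'rect',np.round(rect[0]),np.round(rect[1]),round(rect[2],1))
print(r.sense()['t'])
E
```

```text
top coupling_1 0.85 [407. 262.] 557 ztop 0.053 mid [ 0.476 -0.114] rect [ 476. -113.] [49. 70.] 71.5
top coupling_1 0.84 [335. 274.] 485 ztop 0.054 mid [0.451 0.073] rect [451.  73.] [70. 47.] 17.2
top gauge 0.95 [364. 181.] 1537 ztop 0.124 mid [ 0.684 -0.024] rect [679. -15.] [ 89. 171.] 72.6
top tray 0.57 [478. 264.] 3369 ztop 0.032 mid [ 0.465 -0.312] rect [ 465. -315.] [165. 152.] 6.4
top pan 0.97 [235. 354.] 3058 ztop 0.032 mid [0.237 0.338] rect [238. 338.] [159. 162.] 86.5
top pan 0.88 [244. 276.] 2807 ztop 0.032 mid [0.444 0.316] rect [443. 316.] [157. 157.] 43.5
top pan 0.61 [160. 279.] 2908 ztop 0.032 mid [0.444 0.533] rect [444. 533.] [159. 155.] 88.9
top pan 0.57 [264. 147.] 2733 ztop 0.031 mid [0.809 0.257] rect [804. 256.] [159. 161.] 29.1
top pan 0.37 [476. 267.] 3387 ztop 0.031 mid [ 0.464 -0.312] rect [ 464. -316.] [166. 154.] 8.7
top valve 0.56 [286. 208.] 679 ztop 0.069 mid [0.637 0.2  ] rect [638. 203.] [147.  43.] 7.1
top flange 0.85 [432. 200.] 1288 ztop 0.043 mid [ 0.644 -0.2  ] rect [ 643. -200.] [106. 109.] 86.5
top flange 0.24 [509. 186.] 127 ztop 0.09 mid [
[... 1214 characters left out ...]
65.] 88.6
scene pan 0.65 [407. 195.] 1408 ztop 0.031 mid [0.242 0.342] rect [242. 341.] [164. 161.] 12.8
scene pan 0.62 [487. 228.] 1810 ztop 0.031 mid [0.433 0.536] rect [437. 535.] [185. 161.] 6.9
scene pan 0.51 [294. 292.] 2101 ztop 0.122 mid [ 0.676 -0.021] rect [673.  -8.] [ 90. 201.] 71.1
scene valve 0.62 [382. 272.] 699 ztop 0.067 mid [0.636 0.206] rect [635. 212.] [129.  55.] 7.2
scene flange 0.86 [227. 284.] 1109 ztop 0.04 mid [ 0.648 -0.195] rect [ 652. -194.] [106. 109.] 20.3
scene nozzle 0.87 [449. 276.] 935 ztop 0.037 mid [0.644 0.392] rect [642. 385.] [ 96. 163.] 81.9
scene control_box 0.77 [151. 283.] 2495 ztop 0.082 mid [ 0.668 -0.384] rect [ 668. -384.] [132. 106.] 89.5
1.05
```

```bash
cat >> h.py <<'E'
def Rdown(yaw, tilt=0):
    # jaw (tool y) direction at world angle yaw ; x down
    x=np.array([0,0,-1.]); y=np.array([np.cos(yaw),np.sin(yaw),0]); z=np.cross(x,y)
    return R.from_matrix(np.stack([x,y,z],1))
def goal(s,pos,yaw):
    """delta from current pose to TCP pos, jaw yaw(rad)"""
    R0=R.from_rotvec(s['tool_rot']); T=Rdown(yaw)
    d=R0.inv().apply(np.array(pos)-s['position']); w=(R0.inv()*T).as_rotvec()
    return w.round(4), d.round(4)
def jawyaw(s):
    y=R.from_rotvec(s['tool_rot']).as_matrix()[:,1]; return np.arctan2(y[1],y[0])
E
python3 - <<'E'
from h import *
from station import r, eyes, cut_out
s=r.sense(); print(R.from_rotvec(s['tool_rot']).as_matrix().round(3),np.degrees(jawyaw(s)))
c=eyes.get_calibration('wrist');V=c['view'];o=-V[:3,:3].T@V[:3,3]
R0=R.from_rotvec(s['tool_rot'])
print('cam in tool',R0.inv().apply(o-s['position']).round(3),'axes',R0.inv().apply(V[:3,:3]).round(3))
for y in(72.6,72.6-180): print(goal(s,[0.52,0.02,0.30],np.radians(y)))
for cam in ["top","scene"]:
    im,d=eyes.get_image(cam); c=eyes.get_calibration(cam)
    m=cut_out('gauge',cam)[0]['pixels']; v,u=np.nonzero(m&(d>0)); P=world(c,u,v,d[v,u])
    a=np.radians(-17.4);g=np.array([np.cos(a),np.sin(a)]);n=np.array([-g[1],g[0]])
    for it in range(3):
        q=P[:,:2]@g;w=P[:,:2]@n
        base=(P[:,2]>.005)&(P[:,2]<.02)
        print(cam,'base',q[base].min(),q[base].max(),w[base].min(),w[base].max(), 'posttop z>.112:',[ (q[k].min().round(4),q[k].max().round(4),w[k].min().round(4),w[k].max().round(4)) for k in [(P[:,2]>.112)]])
        qt=q.min(); print('tip',qt)
        break
    for lo in np.arange(qt,qt+.17,.008):
        k=(q>=lo)&(q<lo+.008)&(P[:,2]>.06)
        if k.sum()>2: print(round(lo-qt,3),k.sum(),w[k].min().round(4),w[k].max().round(4),P[k,2].max().round(4))
E
```

```text
[[ 0.     0.383  0.924]
 [ 0.     0.924 -0.383]
 [-1.     0.     0.   ]] 67.49840231292734
cam in tool [-0.071  0.001 -0.078] axes [[ 0.001  1.    -0.   ]
 [-0.308  0.001  0.951]
 [ 0.951 -0.001  0.308]]
(array([-0.089,  0.   , -0.   ]), array([ 0.0039, -0.3075,  0.4727]))
(array([ 3.0526, -0.    , -0.    ]), array([ 0.0039, -0.3075,  0.4727]))Traceback (most recent call last):
  File "<stdin>", line 15, in <module>
    return umr_minimum(a, axis, None, out, keepdims, initial, where)
ValueError: zero-size array to reduction operation minimum which has no identity
```

```bash
cat > g.py <<'E'
from h import *
from station import r, eyes, cut_out
for cam in ["top","scene"]:
    im,d=eyes.get_image(cam); c=eyes.get_calibration(cam)
    L=[o for o in cut_out('gauge',cam)]
    for o in L: print(o['p'],o['location'],o['pixels'].sum())
    m=L[0]['pixels']; m=cv2.dilate(m.astype(np.uint8),np.ones((3,3)))>0
    v,u=np.nonzero(m&(d>0)); P=world(c,u,v,d[v,u])
    a=np.radians(-17.4);g=np.array([np.cos(a),np.sin(a)]);n=np.array([-g[1],g[0]])
    q=P[:,:2]@g;w=P[:,:2]@n
    for nm,k in (('base',(P[:,2]>.006)&(P[:,2]<.02)),('post',(P[:,2]>.112)&(P[:,2]<.14))):
        if k.sum(): print(cam,nm,k.sum(),np.percentile(q[k],[1,99]).round(4),np.percentile(w[k],[1,99]).round(4))
    k=P[:,2]>.06; qt=q[k].min(); print('tip',qt)
    for lo in np.arange(qt,qt+.17,.008):
        k=(q>=lo)&(q<lo+.008)&(P[:,2]>.06)
        if k.sum()>2: print(round(lo-qt,3),k.sum(),w[k].min().round(4),w[k].max().round(4),P[k,2].max().round(4))
E
python3 g.py
```

```text
0.71 [364.5, 180.5] 1521
0.47 [430.0, 199.9] 1265
top base 660 [0.6202 0.7387] [0.1441 0.2332]
top post 398 [0.5998 0.6994] [0.1598 0.2178]
tip 0.5679978978292277
0.0 26 0.1813 0.1976 0.1063
0.008 30 0.1791 0.2003 0.1087
0.016 22 0.18 0.1992 0.1093
0.024 41 0.1754 0.2046 0.1149
0.032 37 0.1736 0.2053 0.115
0.04 37 0.1733 0.2051 0.1173
0.048 42 0.1736 0.2054 0.1172
0.056 36 0.1733 0.205 0.1175
0.064 40 0.173 0.2048 0.1178
0.072 39 0.1744 0.2043 0.1148
0.08 40 0.1734 0.2049 0.1155
0.088 81 0.1632 0.2143 0.1265
0.096 88 0.1588 0.2179 0.1265
0.104 71 0.1591 0.2188 0.1283
0.112 75 0.1587 0.2186 0.1283
0.12 72 0.1591 0.218 0.1262
0.128 31 0.1598 0.2178 0.1232
0.144 5 0.1828 0.1912 0.0629
0.152 5 0.1825 0.1926 0.0679
0.16 10 0.1832 0.1941 0.0666
0.64 [295.5, 290.7] 2165
scene base 703 [0.6241 0.7423] [0.1487 0.2376]
scene post 327 [0.6118 0.7029] [0.1636 0.2222]
tip 0.5685920238920881
0.0 7 0.1912 0.2023 0.1025
0.008 16 0.185 0.2036 0.1057
0.016 19 0.186 0.204 0.1055
0.024 8 0.1807 0.2073 0.1058
0.032 21 0.18 0.2099 0.1122
0.04 32 0.1823 0.2093 0.1137
0.048 30 0.1774 0.209 0.1137
0.056 31 0.1775 0.209 0.112
0.064 30 0.1818 0.2091 0.1125
0.072 29 0.1815 0.2088 0.1117
0.08 6 0.1956 0.2068 0.1121
0.088 20 0.1718 0.2125 0.1223
0.096 30 0.1705 0.209 0.1216
0.104 76 0.1631 0.2229 0.1223
0.112 77 0.1624 0.2231 0.1239
0.12 80 0.1636 0.2226 0.1235
0.128 460 0.1625 0.2228 0.1233
0.136 5 0.1907 0.206 0.0858
0.144 5 0.1893 0.198 0.0625
0.152 3 0.1923 0.1994 0.0636
0.16 5 0.1905 0.1959 0.0634
```

apply_moves:
  rotation:
    - [-0.09,0,0]
    - [-0.09,0,0]
    - [-0.09,0,0]
    - [-0.09,0,0]
    - [-0.09,0,0]
    - [-0.09,0,0]
    - [-0.09,0,0]
    - [-0.09,0,0]
    - [-0.09,0,0]
    - [-0.09,0,0]
  delta_pos:
    - [0,-0.31,0.47]
    - [0,-0.31,0.47]
    - [0,-0.31,0.47]
    - [0,-0.31,0.47]
    - [0,-0.31,0.47]
    - [0,-0.31,0.47]
    - [0,-0.31,0.47]
    - [0,-0.31,0.47]
    - [0,-0.31,0.47]
    - [0,-0.31,0.47]
  jaw: [100,100,100,100,100,100,100,100,100,100]

```text
t: 2.6
position: [0.5187, 0.0153, 0.3036]
tool_rot: [0.242, 1.556, -0.243]
force: [-0.8, 0.9, -0.2]
width: 1.004
```

```bash
python3 - <<'E'
from h import *
from station import r, eyes, cut_out
s=r.sense(); print(s['joints'].round(2),s['position'],np.degrees(jawyaw(s)))
im,d=eyes.get_image('wrist'); cv2.imwrite('pics/w1.png',im[:,:,::-1])
c=eyes.get_calibration('wrist'); np.savez('w1.npz',im=im,d=d,V=c['view'])
for n in ['gauge','coupling_1','pan','tray']:
  for o in cut_out(n,'wrist'): print(n,o['p'],o['location'],o['pixels'].sum())
E
```

```text
[ 0.03  0.25 -0.15  1.17 -0.    0.34] [0.51872577 0.01528246 0.30362459] 72.2948495212209
gauge 0.6 [337.1, 366.1] 7374
coupling_1 0.94 [184.3, 210.4] 3734
coupling_1 0.67 [358.2, 122.2] 4167
pan 0.98 [558.5, 69.7] 13598
pan 0.89 [559.2, 340.4] 5824
pan 0.71 [634.4, 38.8] 807
tray 0.65 [60.5, 250.3] 11609
```

View pics/w1.png

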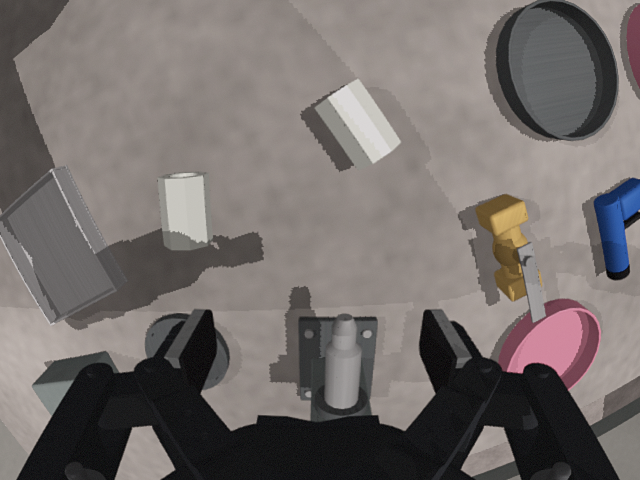

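The wrist view shows coupling B at (184,210) and coupling A at (358,122). The gauge pin is at (343,350), the dark pan at (558,70) and the tray at (60,250). The pink pans, at (550,340) and the right edge, are not targets.

```bash
cat >> h.py <<'E'
def wworld(c,u,v,d):
    o,dr=ray(c,u,v,True); x=np.hypot((u-c['cx'])/c['fx'],(v-c['cy'])/c['fy'])
    return o+dr*(d/np.cos(x))[:,None]
def frame(yaw): 
    g=np.array([np.cos(yaw),np.sin(yaw)]); return g,np.array([-g[1],g[0]])
E
cat > wm.py <<'E'
from h import *
from station import r, eyes, cut_out
im,d=eyes.get_image('wrist'); c=eyes.get_calibration('wrist')
def pts(o): 
    m=o['pixels']&(d>0); v,u=np.nonzero(m); return wworld(c,u,v,d[v,u])
for n in ['coupling_1','pan','tray','gauge']:
  for o in cut_out(n,'wrist'):
    P=pts(o); 
    if n=='gauge':
        if o['p']<.4: continue
        k=(P[:,2]>.085); k2=k&(P[:,2]<.118)
        a=np.radians(-17.4);g,nn=frame(a);q=P[:,:2]@g;w=P[:,:2]@nn;qt=q[k2].min();print('tip q',qt)
        mids=[]
        for lo in np.arange(qt,qt+.13,.008):
            kk=(q>=lo)&(q<lo+.008)&(P[:,2]>.06)
            if kk.sum()>5: 
                print(round(lo-qt,3),kk.sum(),w[kk].min().round(4),w[kk].max().round(4),P[kk,2].max().round(4)); mids.append((lo+.004,(w[kk].min()+w[kk].max())/2))
        kk=(P[:,2]>.006)&(P[:,2]<.02); print('base',np.percentile(q[kk],[0.5,99.5]).round(4),np.percentile(w[kk],[.5,99.5]).round(4),'z',np.median(P[kk,2]))
        rr=cv2.minAreaRect((P[kk][:,:2]*1000).astype(np.float32));print(rr)
    else:
        P2=P[P[:,2]>.012] if n=='coupling_1' else P[P[:,2]>.02]
        if len(P2)<20: continue
        rr=cv2.minAreaRect((P2[:,:2]*1000).astype(np.float32))
        print(n,round(o['p'],2),np.round(o['location']),'ztop',np.percentile(P[:,2],[50,98]).round(4),np.round(rr[0],1),np.round(rr[1],1),round(rr[2],1))
        if n=='coupling_1':
            k=P[:,2]>np.percentile(P[:,2],98)-.004; rr=cv2.minAreaRect((P[k][:,:2]*1000).astype(np.float32)); print('   top flat',np.round(rr[0],1),np.round(rr[1],1),round(rr[2],1))
E
python3 wm.py
```

```text
coupling_1 0.64 [181. 214.] ztop [0.0449 0.0502] [ 477.7 -110.4] [49.4 71. ] 71.6
   top flat [ 477.8 -109.8] [28.  70.9] 73.3
coupling_1 0.59 [356. 128.] ztop [0.0473 0.0502] [452.8  75. ] [71.1 48.2] 16.8
   top flat [452.9  75. ] [69.6 27.7] 17.3
pan 0.81 [556. 344.] ztop [0.0042 0.0308] [704.8 191.8] [401.5 113.5] 45.8
pan 0.63 [636.  46.] ztop [0.0117 0.0269] [416.8 467.1] [10.9 75.8] 67.6
pan 0.59 [559.  74.] ztop [0.0041 0.031 ] [445.8 319.7] [160.9 157.7] 73.5
tray 0.78 [ 57. 252.] ztop [0.0049 0.0314] [ 465.  -308.5] [160.1 143.3] 7.1
tip q 0.5677053215269912
0.0 288 0.1833 0.2025 0.1073
0.008 213 0.1825 0.2036 0.1076
0.016 192 0.1826 0.2039 0.1082
0.024 340 0.1783 0.2079 0.112
0.032 315 0.1766 0.2092 0.1137
0.04 250 0.1766 0.2094 0.1131
0.048 234 0.1767 0.208 0.1139
0.056 232 0.1767 0.2085 0.1129
0.064 218 0.1768 0.2087 0.1131
0.072 201 0.1768 0.2084 0.1136
0.08 200 0.1769 0.2089 0.1145
0.088 786 0.1671 0.2185 0.122
0.096 351 0.1622 0.2221 0.1201
0.104 49 0.1621 0.2224 0.1123
base [0.6205 0.7368] [0.1475 0.2364] z 0.012837396036807752
((706.0684204101562, -20.005088806152344), (90.11988830566406, 119.84696960449219), 72.83787536621094)Traceback (most recent call last):
  File "wm.py", line 12, in <module>
    a=np.radians(-17.4);g,nn=frame(a);q=P[:,:2]@g;w=P[:,:2]@nn;qt=q[k2].min();print('tip q',qt)
                                                                  ~~~~~~~~~^^
    return umr_minimum(a, axis, None, out, keepdims, initial, where)
ValueError: zero-size array to reduction operation minimum which has no identity
```

```bash
python3 - <<'E'
from h import *
from station import r
s=r.sense(); print(goal(s,[.4778,-.110,.15],np.radians(72.5)))
E
```

```text
(array([ 0.0042,  0.0002, -0.    ]), array([ 0.1541, -0.1351,  0.0018]))
```

apply_moves:
  rotation:
    - [0,0,0]
    - [0,0,0]
    - [0,0,0]
    - [0,0,0]
    - [0,0,0]
  delta_pos:
    - [0.05,-0.06,0.001]
    - [0.1,-0.12,0.002]
    - [0.14,-0.135,0.002]
    - [0.15,-0.135,0.002]
    - [0.15,-0.135,0.002]
  jaw: [100,100,100,100,100]

```text
t: 3.72
position: [0.4767, -0.1106, 0.1526]
tool_rot: [0.239, 1.561, -0.238]
force: [0.7, 0.0, 0.6]
width: 1.0
```

```bash
python3 - <<'E'
from h import *
from station import r, eyes
s=r.sense(); print(s['t'],s['position'],s['force'],goal(s,[.4778,-.110,.082],np.radians(72.5)))
im,d=eyes.get_image('wrist'); cv2.imwrite('pics/w2.png',im[:,:,::-1])
E
```

```text
3.725 [ 0.47672369 -0.11064313  0.15264643] [0.74334747 0.02402489 0.57183661] (array([ 0.002 , -0.0036,  0.0002]), array([0.0706, 0.0009, 0.0011]))
```

View pics/w2.png

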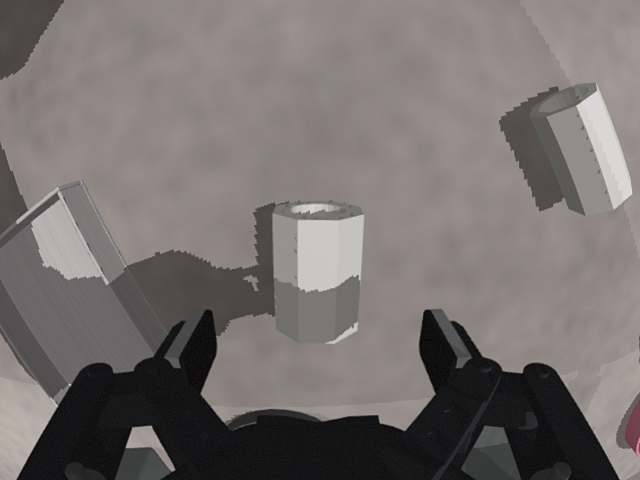

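Coupling B is centred between the fingers at (320,270), with its bore visible at (320,210). Descending to grip it.

apply_moves:
  rotation:
    - [0,-0.003,0]
    - [0,-0.003,0]
    - [0,-0.003,0]
    - [0,-0.003,0]
    - [0,-0.003,0]
    - [0,-0.003,0]
    - [0,-0.003,0]
    - [0,-0.003,0]
  delta_pos:
    - [0.035,0,0.001]
    - [0.06,0.001,0.001]
    - [0.07,0.001,0.001]
    - [0.07,0.001,0.001]
    - [0.07,0.001,0.001]
    - [0.07,0.001,0.001]
    - [0.07,0.001,0.001]
    - [0.07,0.001,0.001]
  jaw: [100,100,100,40,40,40,40,40]
  squeeze: 40

```text
t: 4.78
position: [0.4807, -0.1103, 0.0854]
tool_rot: [0.237, 1.552, -0.238]
force: [-0.0, -0.1, 6.7]
width: 0.556
```

apply_moves:
  rotation:
    - [0,0,0]
    - [0,0,0]
    - [0,0,0]
    - [0,0,0]
    - [0,0,0]
  delta_pos:
    - [-0.02,0,0]
    - [-0.06,0,0]
    - [-0.1,0,0]
    - [-0.1,0,0]
    - [-0.1,0,0]
  jaw: [40,40,40,40,40]

```text
t: 5.4
position: [0.4787, -0.1099, 0.1836]
tool_rot: [0.237, 1.555, -0.238]
force: [-0.1, 0.3, -1.0]
width: 0.555
```

```bash
python3 - <<'E'
from h import *
from station import r, eyes
s=r.sense(); print(s['t'],s['position'],s['force'],R.from_rotvec(s['tool_rot']).as_matrix().round(4),np.degrees(jawyaw(s)), s['width'])
im,d=eyes.get_image('wrist'); cv2.imwrite('pics/w3.png',im[:,:,::-1]); np.savez('w3.npz',d=d)
im,d=eyes.get_image('scene'); cv2.imwrite('pics/s3.png',cv2.resize(im[130:350,150:450,::-1],None,fx=2.5,fy=2.5))
E
```

```text
5.4 [ 0.47868889 -0.10992062  0.18359226] [-0.07170837  0.2972143  -1.02790777] [[ 2.500e-03  2.983e-01  9.545e-01]
 [-8.000e-04  9.545e-01 -2.983e-01]
 [-1.000e+00  0.000e+00  2.600e-03]] 72.64648250556455 0.5548184393754176
```

View pics/w3.png

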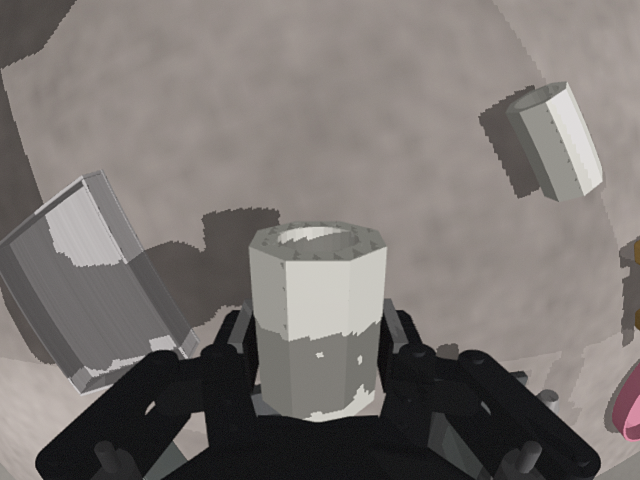

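View pics/s3.png

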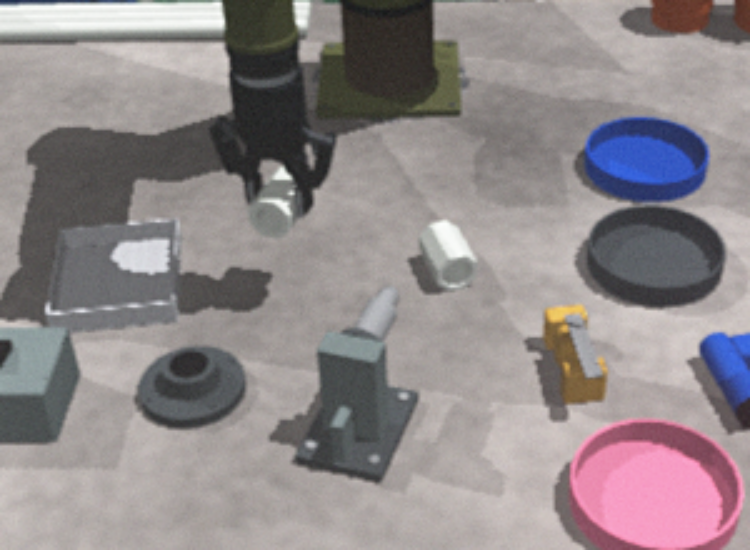

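Coupling B is held between the pads, with its end at (318,245). I'll measure its pose relative to the tool.

```bash
cat > held.py <<'E'
from h import *
from station import r, eyes, cut_out
s=r.sense(); im,d=eyes.get_image('wrist'); c=eyes.get_calibration('wrist')
L=cut_out('coupling_1','wrist'); L=[o for o in L if abs(o['location'][0]-320)<50 and o['location'][1]>200]
m=cv2.erode(L[0]['pixels'].astype(np.uint8),np.ones((3,3)))>0
v,u=np.nonzero(m&(d>0)); P=wworld(c,u,v,d[v,u])
T=R.from_rotvec(s['tool_rot']).inv().apply(P-s['position'])  # tool frame
print('p',L[0]['p'],len(T), T.min(0).round(4),T.max(0).round(4))
# top flat: smallest x, |y|<9mm
k=(abs(T[:,1])<.008)&(T[:,0]<np.percentile(T[:,0],30)+.006)
A=np.c_[np.ones(k.sum()),T[k,2]]; co=np.linalg.lstsq(A,T[k,0],rcond=None)[0]
res=T[k,0]-A@co; print('top flat x(tool)=',co.round(4),'std',res.std().round(4),'range z',T[k,2].min().round(4),T[k,2].max().round(4))
rows=[]
for lo in np.arange(-.04,.04,.01):
    kk=(T[:,2]>=lo)&(T[:,2]<lo+.01)
    if kk.sum()>20: rows.append((round(lo,3),kk.sum(),T[kk,1].min().round(4),T[kk,1].max().round(4),T[kk,0].min().round(4)))
for x in rows: print(x)
print('t',s['t'],s['position'].round(4),s['tool_rot'],s['force'].round(1))
E
python3 held.py
```

```text
p 0.77 22907 [ 0.0343 -0.0231 -0.0388] [0.0845 0.0246 0.0315]
top flat x(tool)= [ 0.0367 -0.0027] std 0.0009 range z -0.0386 0.0304
(np.float64(-0.04), np.int64(6914), np.float64(-0.0227), np.float64(0.0245), np.float64(0.0343))
(np.float64(-0.03), np.int64(3703), np.float64(-0.0231), np.float64(0.0243), np.float64(0.0346))
(np.float64(-0.02), np.int64(3101), np.float64(-0.0228), np.float64(0.0246), np.float64(0.0349))
(np.float64(-0.01), np.int64(2760), np.float64(-0.0223), np.float64(0.024), np.float64(0.0351))
(np.float64(0.0), np.int64(2426), np.float64(-0.022), np.float64(0.0246), np.float64(0.035))
(np.float64(0.01), np.int64(2170), np.float64(-0.0223), np.float64(0.0246), np.float64(0.0346))
(np.float64(0.02), np.int64(1790), np.float64(-0.0223), np.float64(0.0245), np.float64(0.0351))
(np.float64(0.03), np.int64(43), np.float64(-0.0219), np.float64(0.0233), np.float64(0.0378))
t 5.5 [ 0.478  -0.1098  0.1826] [ 0.2374655   1.55748588 -0.23789235] [ 0.1  0.5 -2. ]
```

```bash
cat > pin.py <<'E'
from h import *
from station import r
import sys
YAW=np.radians(-17.4); g,n=frame(YAW)
QT,W,Z=.568,.1928,.095
off=np.array([float(x) for x in sys.argv[1:4]])  # coupling centre in tool
s=r.sense(); Rt=R.from_rotvec(s['tool_rot']); C=s['position']+Rt.apply(off)
b=Rt.as_matrix()[:,2]
print('t',round(s['t'],2),'centre from home x',round(C[:2]@g-QT-.092,4),'y',round(C[:2]@n-W,4),'z',round(C[2]-Z,4),'axis err yaw,pitch',(np.arctan2(b[1],b[0])-YAW).round(4),b[2].round(4),'F along pin',(s['force'][:2]@g).round(1),'lat',(s['force'][:2]@n).round(1),'z',s['force'][2].round(1),'w',s['width'].round(3))
if len(sys.argv)>4:
    xh=float(sys.argv[4]); P=np.r_[(xh+QT+.092)*g+W*n,Z]; T=Rdown(YAW+np.pi/2)
    P=P-T.apply(off); print('delta',goal(s,P,YAW+np.pi/2))
E
python3 pin.py .061 .001 -.0037 -.165
```

```text
Traceback (most recent call last):
  File "pin.py", line 9, in <module>
    print('t',round(s['t'],2),'centre from home x',round(C[:2]@g-QT-.092,4),'y',round(C[:2]@n-W,4),'z',round(C[2]-Z,4),'axis err yaw,pitch',(np.arctan2(b[1],b[0])-YAW).round(4),b[2].round(4),'F along pin',(s['force'][:2]@g).round(1),'lat',(s['force'][:2]@n).round(1),'z',s['force'][2].round(1),'w',s['width'].round(3))
                                                                                                                                                                                                                                                                                                          ^^^^^^^^^^^^^^^^
AttributeError: 'float' object has no attribute 'round'
```

```bash
sed -i "s/s\['width'\].round(3)/round(s['width'],3)/" pin.py; python3 pin.py .061 .001 -.0037 -.165
```

```text
t 5.6 centre from home x -0.1746 y -0.1536 z 0.0266 axis err yaw,pitch 0.0009 0.0001 F along pin 0.3 lat 0.2 z -1.1 w 0.551
delta (array([0.0009, 0.0001, 0.0002]), array([0.0265, 0.1536, 0.0097]))
```

apply_moves:
  rotation:
    - [0,0,0]
    - [0,0,0]
    - [0,0,0]
    - [0,0,0]
    - [0,0,0]
    - [0,0,0]
  delta_pos:
    - [0,0.055,0]
    - [0,0.11,0.005]
    - [0.02,0.15,0.01]
    - [0.026,0.154,0.01]
    - [0.026,0.154,0.01]
    - [0.026,0.154,0.01]
  jaw: [40,40,40,40,40,40]

```text
t: 6.35
position: [0.5342, 0.0331, 0.1579]
tool_rot: [0.238, 1.555, -0.239]
force: [0.4, -1.0, -0.4]
width: 0.556
```

```bash
python3 pin.py .061 .001 -.0037 -.135; python3 - <<'E'
from h import *
from station import r, eyes
for n in ['wrist','scene','top']:
    im,d=eyes.get_image(n); cv2.imwrite(f'pics/{n}4.png',im[:,:,::-1]) if n=='wrist' else cv2.imwrite(f'pics/{n}4.png',cv2.resize(im[130:330,200:460,::-1],None,fx=3,fy=3))
E
```

```text
t 6.35 centre from home x -0.1637 y -0.0006 z 0.0019 axis err yaw,pitch -0.0004 0.0023 F along pin 0.7 lat -0.8 z -0.4 w 0.556
delta (array([-0.0004,  0.0023,  0.0006]), array([0.002 , 0.0005, 0.0289]))
```

View pics/wrist4.png

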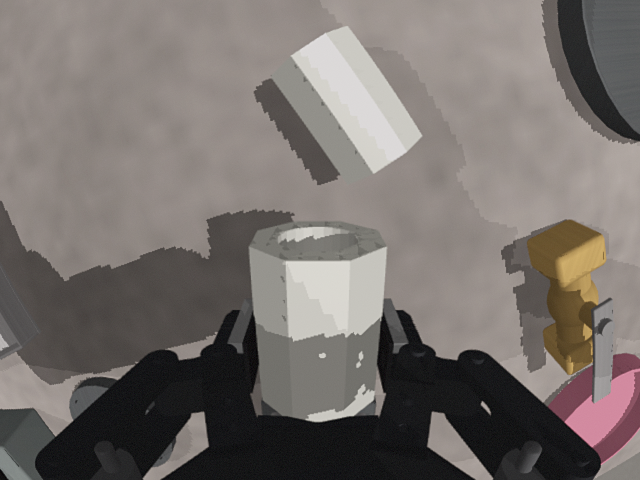

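View pics/scene4.png

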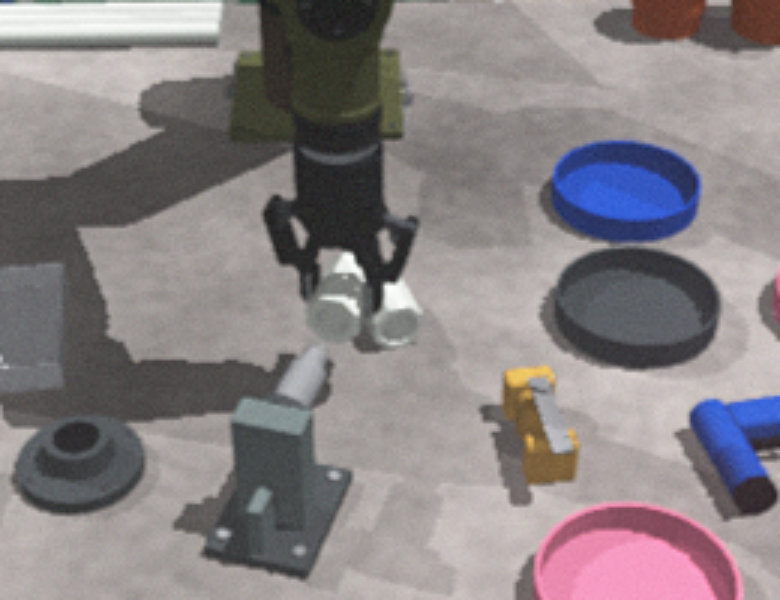

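The coupling is lined up in front of the pin tip in the scene crop (bore end at (335,315), tip at (315,355)). It sits about 2 mm high, so I'll correct that and advance onto the pilot.

apply_moves:
  rotation:
    - [0,0.001,0]
    - [0,0.001,0]
    - [0,0.001,0]
    - [0,0.001,0]
    - [0,0.001,0]
    - [0,0.001,0]
  delta_pos:
    - [0.002,0.0005,0.01]
    - [0.002,0.0005,0.02]
    - [0.002,0.0005,0.03]
    - [0.002,0.0005,0.04]
    - [0.002,0.0005,0.046]
    - [0.002,0.0005,0.046]
  jaw: [40,40,40,40,40,40]

```text
t: 7.25
position: [0.5792, 0.0206, 0.156]
tool_rot: [0.238, 1.556, -0.238]
force: [0.1, 0.3, -0.4]
width: 0.548
```

```bash
python3 pin.py .061 .001 -.0037 -.1; python3 - <<'E'
from h import *
from station import r, eyes
for n in ['scene','top']:
    im,d=eyes.get_image(n); cv2.imwrite(f'pics/{n}5.png',cv2.resize(im[130:330,200:460,::-1],None,fx=3,fy=3))
E
```

```text
t 7.25 centre from home x -0.1171 y 0.0011 z -0.0 axis err yaw,pitch 0.0007 0.002 F along pin 0.0 lat 0.3 z -0.4 w 0.548
delta (array([ 0.0007,  0.002 , -0.0001]), array([-0.    , -0.0011,  0.0172]))
```

View pics/scene5.png

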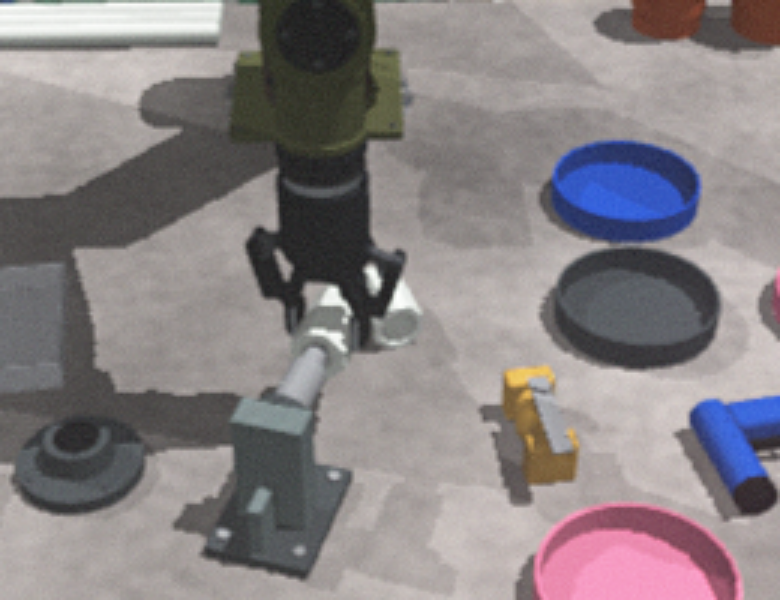

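The pin tip is inside the bore at about (318,350), with no contact force. Advancing slowly.

apply_moves:
  rotation:
    - [0,0,0]
    - [0,0,0]
    - [0,0,0]
    - [0,0,0]
    - [0,0,0]
    - [0,0,0]
  delta_pos:
    - [0,-0.0005,0.003]
    - [0,-0.0005,0.006]
    - [0,-0.0005,0.009]
    - [0,-0.0005,0.012]
    - [0,-0.0005,0.015]
    - [0,-0.0005,0.017]
  jaw: [40,40,40,40,40,40]

```text
t: 8.1
position: [0.595, 0.0151, 0.1561]
tool_rot: [0.237, 1.556, -0.238]
force: [0.2, 0.4, -0.7]
width: 0.557
```

```bash
python3 pin.py .061 .001 -.0037 -.085
```

```text
t 8.1 centre from home x -0.1003 y 0.0006 z 0.0001 axis err yaw,pitch 0.0008 0.002 F along pin 0.1 lat 0.5 z -0.7 w 0.557
delta (array([ 0.0008,  0.002 , -0.0001]), array([ 0.0001, -0.0006,  0.0154]))
```

apply_moves:
  rotation:
    - [0,0.001,0]
    - [0,0.001,0]
    - [0,0.001,0]
    - [0,0.001,0]
    - [0,0.001,0]
    - [0,0.001,0]
  delta_pos:
    - [0,0,0.002]
    - [0,0,0.004]
    - [0,0,0.006]
    - [0,0,0.008]
    - [0,0,0.01]
    - [0,0,0.01]
  jaw: [40,40,40,40,40,40]

```text
t: 8.85
position: [0.5998, 0.0135, 0.1557]
tool_rot: [0.238, 1.567, -0.236]
force: [-11.5, 4.8, 7.5]
width: 0.552
```

```bash
python3 pin.py .061 .001 -.0037 -.075
```

```text
t 8.85 centre from home x -0.096 y 0.0004 z -0.0003 axis err yaw,pitch 0.0017 -0.009 F along pin -12.4 lat 1.1 z 7.5 w 0.552
delta (array([ 0.0017, -0.009 ,  0.    ]), array([-0.0005, -0.0004,  0.0204]))
```

It stops at −0.096, but the upward 7.5 N could come from a slight height misfit on the bevel. I'll back off, raise it 1.5 mm and retry gently before judging it stopped.

apply_moves:
  rotation:
    - [0,0,0]
    - [0,0,0]
    - [0,0,0]
    - [0,0,0]
    - [0,0,0]
    - [0,0,0]
    - [0,0,0]
    - [0,0,0]
  delta_pos:
    - [0,0,-0.006]
    - [-0.0015,0,-0.01]
    - [-0.0015,0,-0.01]
    - [-0.0015,0,-0.007]
    - [-0.0015,0,-0.004]
    - [-0.0015,0,-0.002]
    - [-0.0015,0,0]
    - [-0.0015,0,0]
  jaw: [40,40,40,40,40,40,40,40]

```text
t: 9.85
position: [0.6002, 0.013, 0.1567]
tool_rot: [0.238, 1.567, -0.237]
force: [-11.0, 2.8, 4.9]
width: 0.554
```

```bash
python3 pin.py .061 .001 -.0037 -.075
```

```text
t 9.85 centre from home x -0.0954 y 0.0001 z 0.0007 axis err yaw,pitch 0.0013 -0.0088 F along pin -11.4 lat -0.6 z 4.9 w 0.554
delta (array([ 0.0013, -0.0088,  0.0007]), array([ 0.0005, -0.0001,  0.0199]))
```

apply_moves:
  rotation:
    - [0,0,0]
    - [0,0,0]
    - [0,0,0]
    - [0,0,0]
    - [0,0,0]
    - [0,0,0]
    - [0,0,0]
    - [0,0,0]
  delta_pos:
    - [0,0,-0.006]
    - [-0.002,0,-0.01]
    - [-0.002,0,-0.01]
    - [-0.002,0,-0.007]
    - [-0.002,0,-0.004]
    - [-0.002,0,-0.002]
    - [-0.002,0,0]
    - [-0.002,0,0]
  jaw: [40,40,40,40,40,40,40,40]

```text
t: 10.85
position: [0.6001, 0.0129, 0.1576]
tool_rot: [0.238, 1.567, -0.237]
force: [-8.1, 3.0, -0.2]
width: 0.55
```

```bash
python3 pin.py .061 .001 -.0037 -.075
```

```text
t 10.85 centre from home x -0.0955 y -0.0001 z 0.0016 axis err yaw,pitch 0.0014 -0.0096 F along pin -8.6 lat 0.4 z -0.2 w 0.55
delta (array([ 0.0014, -0.0096,  0.0012]), array([ 0.0014, -0.    ,  0.02  ]))
```

With vertical force near zero and the coupling centred, it still stops at −0.0955, and its bore in the wrist view measures about 30.5 mm. Coupling B is therefore the stopped one. I'll pull it off along the pin.

apply_moves:
  rotation:
    - [0,0,0]
    - [0,0,0]
    - [0,0,0]
    - [0,0,0]
    - [0,0,0]
  delta_pos:
    - [0,0,-0.01]
    - [0.001,0,-0.03]
    - [0.001,0,-0.055]
    - [0.001,0,-0.085]
    - [0,0,-0.085]
  jaw: [40,40,40,40,40]

```text
t: 11.48
position: [0.5218, 0.0378, 0.1599]
tool_rot: [0.237, 1.557, -0.237]
force: [0.6, -0.1, -0.9]
width: 0.554
```

```bash
python3 held.py; python3 - <<'E'
from h import *
from station import r,eyes
im,d=eyes.get_image('wrist'); cv2.imwrite('pics/w6.png',im[200:440,200:440,::-1].repeat(2,0).repeat(2,1))
s=r.sense(); g,n=frame(np.radians(-17.4)); P=np.array([.4458,.3197])+.0037*g-.001*n
for z in (.2,.12,.089): print(goal(s,[*P,z],np.radians(72.6)))
E
```

```text
p 0.88 22929 [ 0.0339 -0.0224 -0.0368] [0.0845 0.0252 0.0336]
top flat x(tool)= [ 0.0362 -0.0058] std 0.0009 range z -0.0367 0.0325
(np.float64(-0.04), np.int64(5912), np.float64(-0.0221), np.float64(0.0249), np.float64(0.0339))
(np.float64(-0.03), np.int64(4056), np.float64(-0.0222), np.float64(0.0246), np.float64(0.0343))
(np.float64(-0.02), np.int64(3190), np.float64(-0.0224), np.float64(0.0252), np.float64(0.0344))
(np.float64(-0.01), np.int64(2840), np.float64(-0.0219), np.float64(0.0247), np.float64(0.0343))
(np.float64(0.0), np.int64(2479), np.float64(-0.0216), np.float64(0.0246), np.float64(0.0346))
(np.float64(0.01), np.int64(2220), np.float64(-0.0218), np.float64(0.025), np.float64(0.0344))
(np.float64(0.02), np.int64(1942), np.float64(-0.0222), np.float64(0.0249), np.float64(0.0347))
(np.float64(0.03), np.int64(290), np.float64(-0.0218), np.float64(0.0247), np.float64(0.035))
t 11.475 [0.5218 0.0378 0.1599] [ 0.23657038  1.55662989 -0.23739276] [ 0.6 -0.1 -0.9]
(array([ 0.0007,  0.0047, -0.001 ]), array([-0.0401,  0.2448, -0.156 ]))
(array([ 0.0007,  0.0047, -0.001 ]), array([ 0.0399,  0.2447, -0.1564]))
(array([ 0.0007,  0.0047, -0.001 ]), array([ 0.0709,  0.2446, -0.1565]))
```

View pics/w6.png

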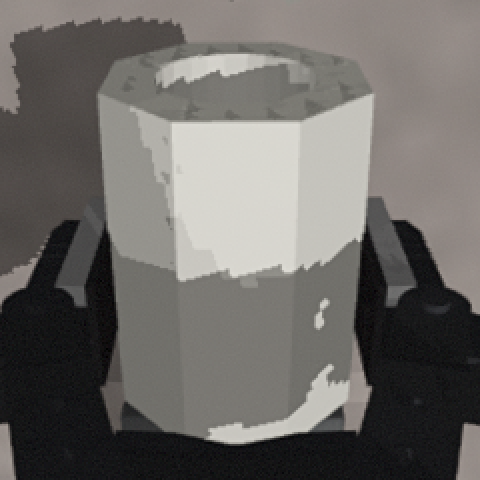

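apply_moves:
  rotation:
    - [0,0.003,0]
    - [0,0.003,0]
    - [0,0.003,0]
    - [0,0.003,0]
    - [0,0.003,0]
    - [0,0.003,0]
    - [0,0.003,0]
    - [0,0.003,0]
  delta_pos:
    - [-0.03,0.03,-0.03]
    - [-0.04,0.08,-0.06]
    - [-0.04,0.13,-0.09]
    - [-0.04,0.18,-0.12]
    - [-0.02,0.22,-0.14]
    - [0.02,0.243,-0.158]
    - [0.04,0.243,-0.158]
    - [0.04,0.243,-0.158]
  jaw: [40,40,40,40,40,40,40,40]

```text
t: 12.62
position: [0.4448, 0.3167, 0.1178]
tool_rot: [0.236, 1.561, -0.239]
force: [-0.9, -0.1, -0.2]
width: 0.55
```

```bash
python3 - <<'E'
from h import *
from station import r,eyes
s=r.sense(); print(s['t'],s['position'],s['force'],s['joints'].round(2))
im,d=eyes.get_image('wrist'); cv2.imwrite('pics/w7.png',im[:,:,::-1])
im,d=eyes.get_image('top'); cv2.imwrite('pics/t7.png',cv2.resize(im[150:350,150:400,::-1],None,fx=3,fy=3))
E
```

```text
12.625 [0.4447955  0.31669504 0.11781162] [-0.9387978  -0.1020219  -0.22173029] [ 0.62  0.44 -0.39  0.74  0.    0.92]
```

View pics/w7.png

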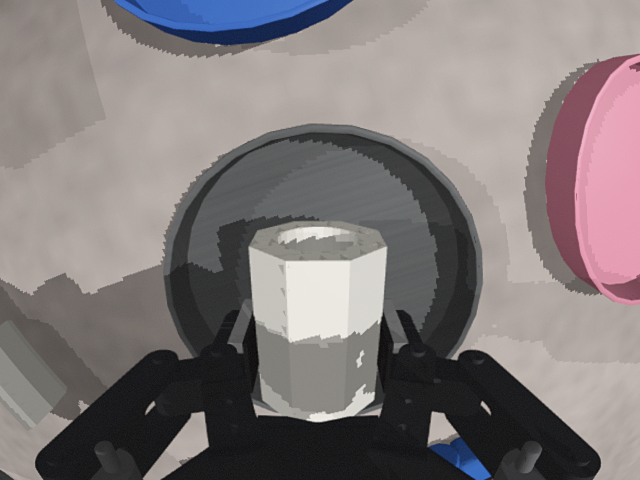

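The coupling hangs centred over the dark pan (rim spanning x 165–480). Lowering and releasing.

apply_moves:
  rotation:
    - [0,0.002,0]
    - [0,0.002,0]
    - [0,0.002,0]
    - [0,0.002,0]
    - [0,0.002,0]
    - [0,0.002,0]
    - [0,0.002,0]
    - [0,0.002,0]
    - [0,0.002,0]
  delta_pos:
    - [0.015,0,0]
    - [0.025,0,0]
    - [0.028,0,0]
    - [0.028,0,0]
    - [0.028,0,0]
    - [0.028,0,0]
    - [0,0,0]
    - [-0.05,0,0]
    - [-0.08,0,0]
  jaw: [40,40,40,40,80,80,80,80,80]

```text
t: 13.85
position: [0.4458, 0.3172, 0.202]
tool_rot: [0.24, 1.559, -0.235]
force: [0.1, 1.1, -0.7]
width: 0.802
```

```bash
python3 - <<'E'
from h import *
from station import r,eyes,cut_out
s=r.sense(); print(s['t'],s['position'],s['force'],s['width'])
im,d=eyes.get_image('wrist'); c=eyes.get_calibration('wrist'); cv2.imwrite('pics/w8.png',im[:,:,::-1])
for n in ['coupling_1','pan']:
  for o in cut_out(n,'wrist'):
    v,u=np.nonzero(o['pixels']&(d>0)); P=wworld(c,u,v,d[v,u]); P=P[P[:,2]>(.015 if n=='pan' else .02)]
    if len(P)<20: continue
    rr=cv2.minAreaRect((P[:,:2]*1000).astype(np.float32)); print(n,round(o['p'],2),np.round(o['location']),P[:,2].max().round(3),np.round(rr[0],1),np.round(rr[1],1),round(rr[2],1))
E
```

```text
13.85 [0.44579777 0.31715456 0.20202079] [ 0.0751286   1.05396792 -0.65700687] 0.8016080995257044
coupling_1 0.89 [ 70. 318.] 0.054 [453.   83.8] [69.9 37.3] 17.1
coupling_1 0.59 [315. 235.] 0.058 [443.8 319.7] [48.1 70.9] 72.9
pan 0.69 [564. 156.] 0.038 [447.7 537.6] [158. 159.] 72.4
pan 0.66 [259.  26.] 0.036 [293.  324.3] [146.3  53.5] 68.7
pan 0.57 [352. 228.] 0.036 [447.6 322.1] [158.5 158.3] 32.4
```

View pics/w8.png

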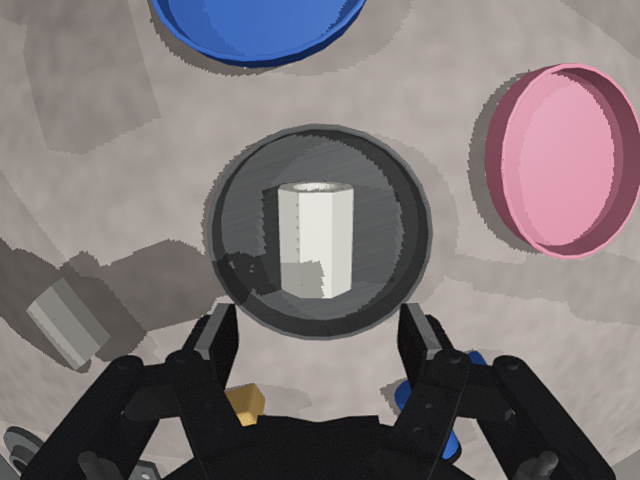

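Coupling B lies flat in the dark pan at (315,240). Next is coupling A.

```bash
python3 - <<'E'
from h import *
from station import r
s=r.sense()
for z in (.18,.085): print(goal(s,[.4529,.075,z],np.radians(107.1)))
E
```

```text
(array([-6.012e-01,  3.000e-04, -4.100e-03]), array([ 0.0205, -0.2295,  0.0787]))
(array([-6.012e-01,  3.000e-04, -4.100e-03]), array([ 0.1155, -0.2299,  0.0788]))
```

apply_moves:
  rotation:
    - [-0.15,0,0]
    - [-0.3,0,0]
    - [-0.45,0,0]
    - [-0.6,0,-0.002]
    - [-0.6,0,-0.002]
    - [-0.6,0,-0.002]
    - [-0.6,0,-0.002]
  delta_pos:
    - [0,-0.05,0.02]
    - [0,-0.1,0.04]
    - [0,-0.16,0.06]
    - [0.01,-0.21,0.075]
    - [0.03,-0.23,0.079]
    - [0.04,-0.23,0.079]
    - [0.04,-0.23,0.079]
  jaw: [100,100,100,100,100,100,100]

```text
t: 14.88
position: [0.4508, 0.0738, 0.1578]
tool_rot: [-0.233, 1.565, 0.234]
force: [0.1, -0.6, 0.0]
width: 1.0
```

```bash
python3 - <<'E'
from h import *
from station import r,eyes,cut_out
s=r.sense(); print(s['t'],s['position'],s['force'],s['width'],np.degrees(jawyaw(s)))
im,d=eyes.get_image('wrist'); c=eyes.get_calibration('wrist'); cv2.imwrite('pics/w9.png',im[:,:,::-1])
for o in cut_out('coupling_1','wrist'):
    v,u=np.nonzero(o['pixels']&(d>0)); P=wworld(c,u,v,d[v,u]); P=P[P[:,2]>.012]
    if len(P)<20: continue
    rr=cv2.minAreaRect((P[:,:2]*1000).astype(np.float32)); print(round(o['p'],2),np.round(o['location']),P[:,2].max().round(3),np.round(rr[0],1),np.round(rr[1],1),round(rr[2],1))
print(goal(s,[.4529,.075,.085],np.radians(107.1)))
E
```

```text
14.875 [0.45081567 0.07383926 0.1578471 ] [ 0.14726115 -0.641141    0.01971401] 0.9998205409131198 107.04116474603312
0.73 [320. 267.] 0.052 [453.8  75.7] [71.3 48.5] 17.8
0.68 [605. 333.] 0.054 [451.3 340.9] [103.   70.1] 70.1
(array([-0.001 , -0.0065, -0.0012]), array([0.0728, 0.0004, 0.0028]))
```

View pics/w9.png

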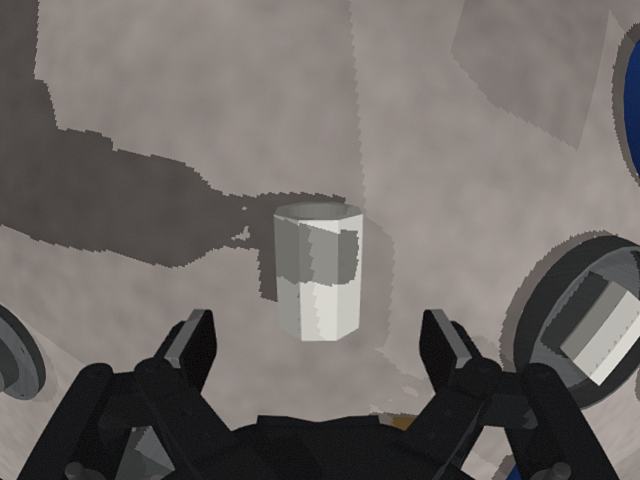

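Coupling A is centred at (320,267), and its bore looks wider than B's. Gripping it.

apply_moves:
  rotation:
    - [0,-0.005,0]
    - [0,-0.005,0]
    - [0,-0.005,0]
    - [0,-0.005,0]
    - [0,-0.005,0]
    - [0,-0.005,0]
    - [0,-0.005,0]
    - [0,-0.005,0]
    - [0,0,0]
    - [0,0,0]
    - [0,0,0]
  delta_pos:
    - [0.035,0,0.002]
    - [0.06,0.001,0.003]
    - [0.07,0.001,0.003]
    - [0.07,0.001,0.003]
    - [0.07,0.001,0.003]
    - [0.07,0.001,0.003]
    - [0.07,0.001,0.003]
    - [0.07,0.001,0.003]
    - [0.04,0,0.003]
    - [-0.02,0,0.003]
    - [-0.02,0,0.003]
  jaw: [100,100,100,40,40,40,40,40,40,40,40]

```text
t: 16.35
position: [0.4579, 0.0748, 0.1833]
tool_rot: [-0.233, 1.552, 0.233]
force: [0.7, 0.6, -1.0]
width: 0.55
```

```bash
python3 held.py; python3 pin.py .061 .001 -.0037 -.165; python3 - <<'E'
from h import *
from station import r,eyes
im,d=eyes.get_image('wrist'); cv2.imwrite('pics/w10.png',im[200:440,200:440,::-1].repeat(2,0).repeat(2,1))
E
```

```text
p 0.75 21824 [ 0.0417 -0.0232 -0.0397] [0.0905 0.0244 0.0318]
top flat x(tool)= [ 0.0437 -0.0004] std 0.0009 range z -0.0395 0.0318
(np.float64(-0.04), np.int64(6468), np.float64(-0.0231), np.float64(0.0241), np.float64(0.0417))
(np.float64(-0.03), np.int64(3625), np.float64(-0.0232), np.float64(0.0242), np.float64(0.0418))
(np.float64(-0.02), np.int64(2879), np.float64(-0.023), np.float64(0.0242), np.float64(0.042))
(np.float64(-0.01), np.int64(2584), np.float64(-0.0227), np.float64(0.0239), np.float64(0.0419))
(np.float64(0.0), np.int64(2292), np.float64(-0.0223), np.float64(0.0236), np.float64(0.042))
(np.float64(0.01), np.int64(2075), np.float64(-0.023), np.float64(0.0244), np.float64(0.042))
(np.float64(0.02), np.int64(1822), np.float64(-0.0227), np.float64(0.0243), np.float64(0.0425))
(np.float64(0.03), np.int64(79), np.float64(-0.0214), np.float64(0.0223), np.float64(0.0434))
t 16.35 [0.4579 0.0748 0.1833] [-0.23306277  1.55246376  0.2327851 ] [ 0.7  0.6 -1. ]
t 16.45 centre from home x -0.2518 y 0.0129 z 0.0235 axis err yaw,pitch 0.6007 -0.0021 F along pin 0.2 lat 0.7 z -0.8 w 0.551
delta (array([ 6.007e-01, -2.000e-03,  5.000e-04]), array([ 0.0234, -0.0616,  0.063 ]))
```

View pics/w10.png

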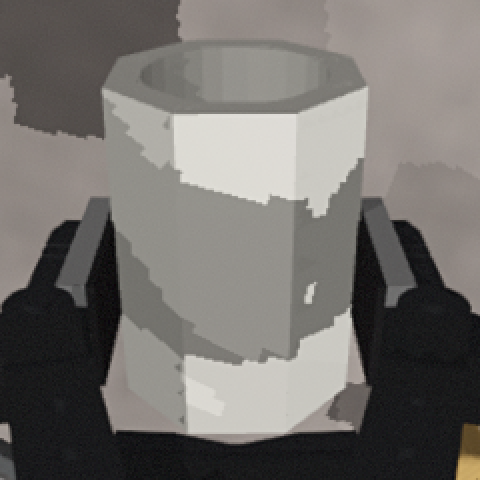

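Coupling A's bore is clearly larger (193 px against B's 160 at the same scale). Moving it in front of the pin.

```bash
python3 pin.py .0677 .0007 -.0039 -.165
```

```text
t 16.5 centre from home x -0.2529 y 0.012 z 0.0158 axis err yaw,pitch 0.6007 -0.0048 F along pin 0.2 lat -0.7 z -1.7 w 0.548
delta (array([ 0.6007, -0.0048,  0.001 ]), array([ 0.0154, -0.0616,  0.0644]))
```

apply_moves:
  rotation:
    - [0.15,0,0]
    - [0.3,0,0]
    - [0.45,0,0]
    - [0.6,0,0]
    - [0.6,0,0]
    - [0.6,0,0]
    - [0.6,0,0]
  delta_pos:
    - [0,-0.015,0.015]
    - [0,-0.03,0.03]
    - [0,-0.045,0.05]
    - [0.008,-0.06,0.064]
    - [0.015,-0.0615,0.064]
    - [0.015,-0.0615,0.064]
    - [0.015,-0.0615,0.064]
  jaw: [40,40,40,40,40,40,40]

```text
t: 17.38
position: [0.5325, 0.0346, 0.1633]
tool_rot: [0.235, 1.564, -0.238]
force: [0.3, 0.8, -1.1]
width: 0.55
```

```bash
python3 pin.py .0677 .0007 -.0039 -.12; python3 held.py | head -2;  python3 pin.py .0677 .0007 -.0039 -.12
```

```text
t 17.38 centre from home x -0.1665 y 0.0 z 0.0006 axis err yaw,pitch 0.0025 -0.0054 F along pin 0.1 lat 0.8 z -1.1 w 0.55
delta (array([ 0.0025, -0.0054,  0.0025]), array([ 0.0003, -0.0003,  0.0461]))
p 0.94 21967 [ 0.0391 -0.0228 -0.0378] [0.0887 0.025  0.0337]
top flat x(tool)= [ 0.0411 -0.0059] std 0.0009 range z -0.0375 0.0334
t 17.48 centre from home x -0.1657 y 0.0003 z 0.0013 axis err yaw,pitch 0.0021 -0.0037 F along pin 0.7 lat -0.6 z -1.0 w 0.548
delta (array([ 0.0021, -0.0037,  0.0019]), array([ 0.0011, -0.0005,  0.0454]))
```

apply_moves:
  rotation:
    - [0,-0.003,0]
    - [0,-0.003,0]
    - [0,-0.003,0]
    - [0,-0.003,0]
    - [0,-0.003,0]
    - [0,-0.003,0]
    - [0,-0.003,0]
  delta_pos:
    - [0,0,0.012]
    - [0,0,0.024]
    - [0,0,0.036]
    - [0,0,0.046]
    - [0,0,0.055]
    - [0,0,0.062]
    - [0,0,0.062]
  jaw: [40,40,40,40,40,40,40]

```text
t: 18.35
position: [0.5935, 0.0157, 0.1635]
tool_rot: [0.236, 1.558, -0.239]
force: [-1.3, 1.0, -1.1]
width: 0.554
```

```bash
python3 pin.py .067 .0007 -.0034 -.09
```

```text
t 18.35 centre from home x -0.1018 y 0.0002 z 0.0015 axis err yaw,pitch 0.0007 -0.0003 F along pin -1.6 lat 0.5 z -1.1 w 0.554
delta (array([ 0.0007, -0.0003,  0.0018]), array([ 0.0014, -0.0004,  0.0118]))
```

Level and free so far. Advancing past the bevel in small steps.

apply_moves:
  rotation:
    - [0,0,0]
    - [0,0,0]
    - [0,0,0]
    - [0,0,0]
    - [0,0,0]
    - [0,0,0]
  delta_pos:
    - [0,0,0.003]
    - [0,0,0.005]
    - [0,0,0.007]
    - [0,0,0.009]
    - [0,0,0.011]
    - [0,0,0.012]
  jaw: [40,40,40,40,40,40]

```text
t: 19.1
position: [0.604, 0.0122, 0.1632]
tool_rot: [0.236, 1.56, -0.239]
force: [-1.2, 0.4, -2.5]
width: 0.552
```

```bash
python3 pin.py .067 .0007 -.0034 -.08
```

```text
t 19.1 centre from home x -0.0908 y 0.0 z 0.0012 axis err yaw,pitch 0.0008 -0.0017 F along pin -1.3 lat 0.0 z -2.5 w 0.552
delta (array([ 0.0008, -0.0017,  0.0023]), array([ 0.0011, -0.0002,  0.0107]))
```

apply_moves:
  rotation:
    - [0,-0.001,0]
    - [0,-0.001,0]
    - [0,-0.001,0]
    - [0,-0.001,0]
    - [0,-0.001,0]
    - [0,-0.001,0]
  delta_pos:
    - [0.0005,0,0.003]
    - [0.0005,0,0.006]
    - [0.0005,0,0.009]
    - [0.0005,0,0.012]
    - [0.0005,0,0.015]
    - [0.0005,0,0.018]
  jaw: [40,40,40,40,40,40]

```text
t: 19.85
position: [0.6216, 0.0068, 0.1629]
tool_rot: [0.236, 1.558, -0.239]
force: [-2.5, 0.3, -1.9]
width: 0.55
```

```bash
python3 pin.py .067 .0007 -.0034 -.05
```

```text
t 19.85 centre from home x -0.0723 y 0.0001 z 0.0009 axis err yaw,pitch 0.0009 0.0 F along pin -2.5 lat -0.5 z -1.9 w 0.55
delta (array([0.0009, 0.    , 0.0022]), array([ 0.0009, -0.0003,  0.0223]))
```

It slides freely on the 33 mm section (about 2 N).

apply_moves:
  rotation:
    - [0,0,0]
    - [0,0,0]
    - [0,0,0]
    - [0,0,0]
    - [0,0,0]
    - [0,0,0]
  delta_pos:
    - [0,0,0.005]
    - [0,0,0.01]
    - [0,0,0.015]
    - [0,0,0.02]
    - [0,0,0.025]
    - [0,0,0.028]
  jaw: [40,40,40,40,40,40]

```text
t: 20.6
position: [0.6483, -0.0016, 0.1628]
tool_rot: [0.236, 1.558, -0.24]
force: [-4.1, -1.3, -3.4]
width: 0.549
```

```bash
python3 pin.py .067 .0007 -.0034 -.035
```

```text
t 20.6 centre from home x -0.0443 y 0.0001 z 0.0008 axis err yaw,pitch 0.0008 -0.0002 F along pin -3.5 lat -2.4 z -3.4 w 0.549
delta (array([ 0.0008, -0.0002,  0.0023]), array([ 0.0008, -0.0002,  0.0092]))
```

apply_moves:
  rotation:
    - [0,0,0]
    - [0,0,0]
    - [0,0,0]
    - [0,0,0]
    - [0,0,0]
    - [0,0,0]
  delta_pos:
    - [0.0005,0,0.002]
    - [0.0005,0,0.004]
    - [0.0005,0,0.006]
    - [0.0005,0,0.008]
    - [0.0005,0,0.0095]
    - [0.0005,0,0.011]
  jaw: [40,40,40,40,40,40]

```text
t: 21.35
position: [0.6572, -0.0043, 0.1625]
tool_rot: [0.237, 1.561, -0.239]
force: [-9.5, 0.2, 1.4]
width: 0.55
```

```bash
python3 pin.py .067 .0007 -.0034 -.035
```

```text
t 21.35 centre from home x -0.0352 y 0.0002 z 0.0005 axis err yaw,pitch 0.0008 -0.0033 F along pin -9.1 lat -2.6 z 1.4 w 0.55
delta (array([ 0.0008, -0.0033,  0.0019]), array([ 0.0005, -0.0003, -0.    ]))
```

At −0.0352 with 9 N it is against the collar. I'll add a small press and hold to be sure.

apply_moves:
  rotation:
    - [0,0,0]
    - [0,0,0]
    - [0,0,0]
    - [0,0,0]
  delta_pos:
    - [0,0,0.001]
    - [0,0,0.002]
    - [0,0,0.003]
    - [0,0,0.003]
  jaw: [40,40,40,40]

```text
t: 21.85
position: [0.6576, -0.0044, 0.1625]
tool_rot: [0.237, 1.566, -0.238]
force: [-13.3, 1.6, 4.2]
width: 0.547
```

```bash
python3 pin.py .067 .0007 -.0034 -.035; python3 - <<'E'
from h import *
from station import r,eyes
im,d=eyes.get_image('top'); cv2.imwrite('pics/t11.png',cv2.resize(im[130:330,260:460,::-1],None,fx=3,fy=3))
im,d=eyes.get_image('scene'); cv2.imwrite('pics/s11.png',cv2.resize(im[200:340,220:380,::-1],None,fx=4,fy=4))
E
```

```text
t 21.85 centre from home x -0.0352 y 0.0002 z 0.0005 axis err yaw,pitch 0.0011 -0.0084 F along pin -13.2 lat -2.4 z 4.2 w 0.547
delta (array([ 0.0011, -0.0084,  0.002 ]), array([ 0.0005, -0.0003, -0.0004]))
```

View pics/s11.png

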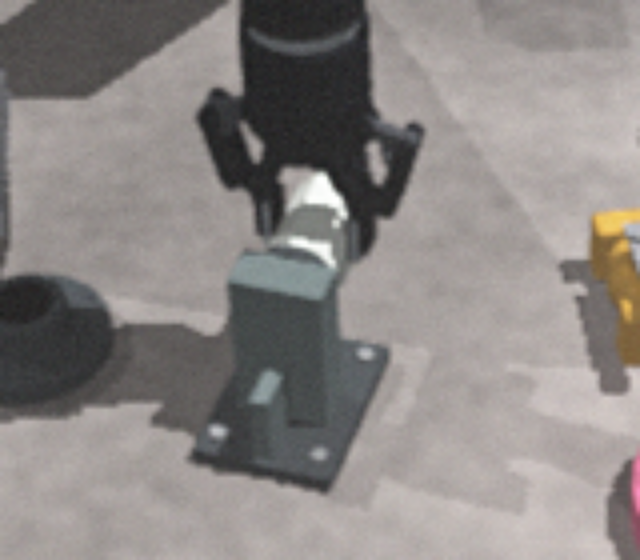

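The coupling sits against the collar and post at (310,250), so it is home. Withdrawing along the pin.

apply_moves:
  rotation:
    - [0,0,0]
    - [0,0,0]
    - [0,0,0]
    - [0,0,0]
    - [0,0,0]
    - [0,0,0]
    - [0,0,0]
  delta_pos:
    - [0,0,-0.015]
    - [0,0,-0.035]
    - [0,0,-0.06]
    - [0,0,-0.085]
    - [0,0,-0.11]
    - [0,0,-0.14]
    - [0,0,-0.14]
  jaw: [40,40,40,40,40,40,40]

```text
t: 22.82
position: [0.5279, 0.0371, 0.1637]
tool_rot: [0.236, 1.555, -0.236]
force: [-0.2, 0.1, -1.1]
width: 0.547
```

```bash
python3 held.py|head -3; python3 pin.py .067 .0007 -.0034; python3 - <<'E'
from h import *
from station import r
s=r.sense()
a=np.radians(-7.1+14.2) # tray yaw from rect 7.1
for z in (.2,.12,.096): print(goal(s,[.465,-.3085,z],np.radians(72.6)))
E
```

```text
p 0.69 21717 [ 0.0393 -0.0226 -0.0364] [0.0883 0.0248 0.035 ]
top flat x(tool)= [ 0.0414 -0.007 ] std 0.0009 range z -0.0362 0.035
(np.float64(-0.04), np.int64(4812), np.float64(-0.0225), np.float64(0.0247), np.float64(0.0396))
t 22.93 centre from home x -0.1679 y 0.0015 z 0.0019 axis err yaw,pitch 0.0016 0.0055 F along pin -0.3 lat 0.2 z -1.6 w 0.548
(array([ 0.0016,  0.0055, -0.0006]), array([-0.0361, -0.3489,  0.0405]))
(array([ 0.0016,  0.0055, -0.0006]), array([ 0.0439, -0.349 ,  0.0401]))
(array([ 0.0016,  0.0055, -0.0006]), array([ 0.0679, -0.349 ,  0.0399]))
```

apply_moves:
  rotation:
    - [0,0.003,0]
    - [0,0.003,0]
    - [0,0.003,0]
    - [0,0.003,0]
    - [0,0.003,0]
    - [0,0.003,0]
    - [0,0.003,0]
    - [0,0.003,0]
    - [0,0.003,0]
    - [0,0.003,0]
  delta_pos:
    - [-0.02,-0.03,0.005]
    - [-0.03,-0.08,0.01]
    - [-0.03,-0.13,0.015]
    - [-0.03,-0.18,0.02]
    - [-0.03,-0.23,0.025]
    - [-0.03,-0.28,0.03]
    - [-0.02,-0.32,0.035]
    - [0,-0.345,0.04]
    - [0.03,-0.349,0.04]
    - [0.035,-0.349,0.04]
  jaw: [40,40,40,40,40,40,40,40,40,40]

```text
t: 24.18
position: [0.4623, -0.3099, 0.1267]
tool_rot: [0.238, 1.561, -0.239]
force: [0.4, -0.1, -1.3]
width: 0.55
```

```bash
python3 - <<'E'
from h import *
from station import r,eyes
s=r.sense(); print(s['t'],s['position'],s['force'],goal(s,[.465,-.3085,.095],np.radians(72.6)))
im,d=eyes.get_image('wrist'); cv2.imwrite('pics/w12.png',im[:,:,::-1])
E
```

```text
24.175 [ 0.4622637  -0.30988146  0.12672083] [ 0.39950737 -0.09179779 -1.33534689] (array([-0.0005, -0.0036,  0.0012]), array([0.0317, 0.0022, 0.0023]))
```

View pics/w12.png

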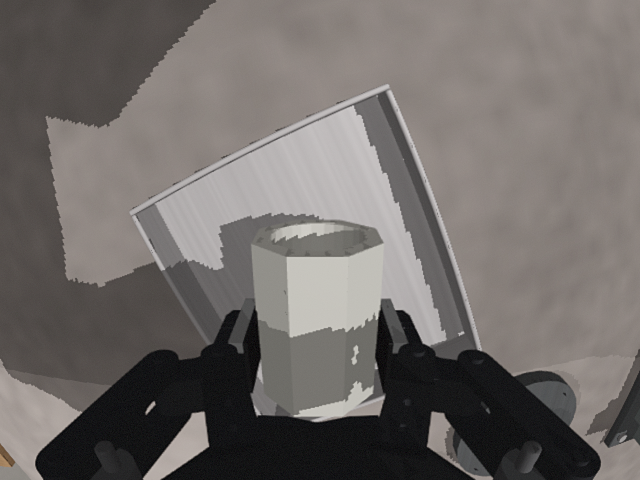

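The coupling hangs over the middle of the tray (corners near (132,213), (388,88) and (480,350)). Lowering and releasing.

apply_moves:
  rotation:
    - [0,-0.003,0]
    - [0,-0.003,0]
    - [0,-0.003,0]
    - [0,-0.003,0]
    - [0,-0.003,0]
    - [0,-0.003,0]
    - [0,-0.003,0]
    - [0,-0.003,0]
    - [0,0,0]
    - [0,0,0]
    - [0,0,0]
  delta_pos:
    - [0.015,0.002,0.002]
    - [0.025,0.002,0.002]
    - [0.031,0.002,0.002]
    - [0.031,0.002,0.002]
    - [0.031,0.002,0.002]
    - [0.031,0.002,0.002]
    - [0.031,0.002,0.002]
    - [0.01,0.002,0.002]
    - [-0.04,0,0]
    - [-0.08,0,0]
    - [-0.08,0,0]
  jaw: [40,40,40,40,78,78,78,78,78,78,78]

```text
t: 25.6
position: [0.4644, -0.3103, 0.212]
tool_rot: [0.234, 1.553, -0.241]
force: [-0.0, 0.2, -0.1]
width: 0.781
```

```bash
python3 - <<'E'
from h import *
from station import r,eyes,cut_out
s=r.sense(); print(s['t'],s['position'],s['force'],s['width'])
im,d=eyes.get_image('wrist'); cv2.imwrite('pics/w13.png',im[:,:,::-1])
for cam in ['wrist','top','scene']:
  im,d=eyes.get_image(cam); c=eyes.get_calibration(cam)
  for n in ['coupling_1','pan','tray']:
   for o in cut_out(n,cam):
    v,u=np.nonzero(o['pixels']&(d>0)); P=(wworld if cam=='wrist' else world)(c,u,v,d[v,u]); zt=np.percentile(P[:,2],98);P=P[P[:,2]>(.02)]
    if len(P)<20: continue
    rr=cv2.minAreaRect((P[:,:2]*1000).astype(np.float32)); print(cam,n,round(o['p'],2),np.round(o['location']),zt.round(3),np.round(rr[0],1),np.round(rr[1],1),round(rr[2],1))
  if cam=='top': cv2.imwrite('pics/t13.png',im[:,:,::-1])
E
```

```text
25.6 [ 0.4644171  -0.3102993   0.21198636] [-0.02060141  0.18727372 -0.08535927] 0.780759554358644
wrist coupling_1 0.68 [321. 236.] 0.051 [ 461.  -305.4] [48.1 71. ] 73.3
wrist tray 0.83 [287. 226.] 0.03 [ 463.4 -307.9] [160.8 140.5] 7.1
wrist tray 0.25 [322. 234.] 0.051 [ 461.  -305.4] [48.1 71. ] 73.2
top coupling_1 0.92 [244. 278.] 0.057 [439.8 314.6] [49.6 69.5] 72.4
top coupling_1 0.65 [476. 270.] 0.057 [ 447.3 -300.4] [59.9 41.5] 68.9
top coupling_1 0.35 [286. 206.] 0.069 [629.9 203.1] [129.7  43.6] 7.5
top pan 0.93 [235. 354.] 0.032 [239.4 337.1] [158.1 158.4] 71.1
top pan 0.87 [263. 144.] 0.032 [803.9 257.9] [159.8 155. ] 26.5
top pan 0.78 [160. 278.] 0.032 [444.3 533.9] [160.3 154.9] 88.8
top pan 0.59 [234. 273.] 0.034 [443. 318.] [158.9 157.4] 44.7
top tray 0.85 [467. 266.] 0.035 [ 460.  -285.9] [160.3 188.4] 6.3
top tray 0.25 [223. 203.] 0.04 [654.4 390.7] [113.1  89.2] 11.1
scene coupling_1 0.82 [414. 228.] 0.053 [443.4 318.3] [47.6 79. ] 72.5
scene coupling_1 0.63 [197. 238.] 0.053 [ 449.9 -298.2] [ 52.8 107.5] 71.3
scene coupling_1 0.48 [150. 270.] 0.088 [ 667.6 -377.9] [24.2 38. ] 80.4
scene pan 0.9 [412. 325.] 0.031 [807.3 261.6] [158.8 160. ] 71.6
scene pan 0.81 [486. 231.] 0.031 [448.7 538.3] [157.1 163.1] 44.8
scene pan 0.78 [410. 194.] 0.03 [242.  342.3] [157.4 162.5] 68.0
scene pan 0.57 [419. 236.] 0.031 [446.4 321.1] [156.5 165.2] 82.2
scene pan 0.53 [448. 276.] 0.038 [661.9 389.1] [115.5  83.8] 7.4
scene tray 0.77 [198. 244.] 0.031 [ 466. -307.] [168.6 138.4] 7.2
```

View pics/w13.png

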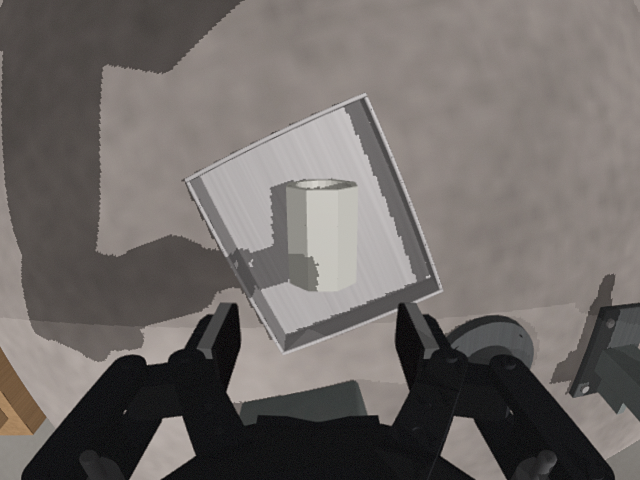

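View pics/t13.png

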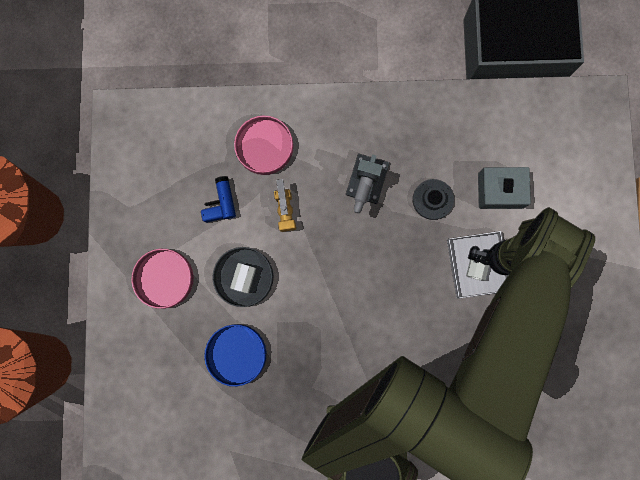

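The wrist view shows coupling A flat in the tray at (322,236). The top view shows B in the dark pan at (243,278) and everything else where it was. The arm is clear, so I'll hand in.

```bash
python3 -c "
from station import r
print(r.job_done())"
```

```text
the job is handed in; nothing more can be done
None
```

I checked both couplings on the gauge pin, sorted them, and handed the job in at about 26 s on the robot's clock. The simulator reported no verdict.

- **Coupling that was stopped:** the one that started at about (0.478, −0.110) stopped with its centre about 95.5 mm out. I retried it at three heights to rule out a misfit on the bevel. It stopped at the same place each time, with about 9–12 N along the pin. It now lies in the round dark pan.
- **Coupling that fitted:** the one that started at about (0.453, 0.075) slid home to about 35 mm out. It touched the collar at 9–13 N and now lies in the rectangular tray. In the wrist camera its bore is also clearly the wider of the two.

**Last checks:**
- The wrist camera shows the fitted coupling flat near the tray centre, with its top at 51 mm.
- The top and scene cameras show the other coupling flat and well inside the pan.
- The arm was clear of everything. The valve, flange, nozzle and control box look unmoved in the top view, but I did not read the rocker's angle.

**Disagreements:**
- The three cameras differed by about 4 mm, so I used the wrist camera for positions.
- The stopped coupling measured about 2 mm farther along the jaws after the trial. That could be slip or measuring noise, so its true stop may be nearer 93.5 mm, still within the allowed band.
- The top and scene cameras put the fitted coupling 13–16 mm from where the wrist camera did, most likely because the gripper partly hid it.

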